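# Pull the odd knob off the hotplate stirrer

## Task

The plain round knob on the hotplate stirrer is the wrong one and is to be replaced. Pick up the knob puller, rest its lips lightly on the stirrer's deck and slide it along the deck under that knob until it is fully home, its back wall bearing on the knob, then pull straight up until the knob pops off its shaft, and stand the puller upright in the steel parts tray with the knob still in it. Do not touch the knob with the fingers, press only gently, and leave the bar knob, the new knob, the glassware and the tip box undisturbed.

Things in the scene. Friction and masses are not known exactly. Their poses are not given: they have to be found in the camera images.
- stirrer: hotplate stirrer, white housing 300 (x) x 200 (y) mm, fixed. Origin: centre of its underside on the bench, +x from its front towards its ceramic plate, z up. In front is a flat bare control deck 70 mm high, from x -150 to x -40 mm, with two shafts at x -85, y +45 and -45 mm; behind it the plate, 100 mm high. The two knobs sit on the shafts, either one on either shaft
- round_knob: the knob to pull: black, plain, round, a drum 24 mm across on a skirt 32 mm across and 3 mm thick, 20 mm high, 20 g. Origin: centre of its underside, 4.5 mm above the deck while seated; z up, yaw arbitrary. A snap fit: it resists a straight pull with about 8 to 24 N, gives way after 1 to 3 mm, and clears the shaft 17 mm up
- shaft_a (a point): foot of the shaft at stirrer y +45 mm, on the deck (z 70 mm). Both shafts: brass, 8 mm thick, 20.5 mm high, a nut 13 mm across and 2.5 mm high at the foot; three sprung bumps on the shaft hold the knob
- shaft_b (a point): foot of the shaft at stirrer y -45 mm, on the deck; same as the other
- bar_knob: the knob that stays: same black skirt with a finger bar 29 x 9 mm across it, 22 mm high. Origin: centre of its underside
- puller: knob puller, 120 to 200 g, standing on the bench: a steel stirrup 41 mm wide (y), 35 long (x -19 to +16), 37 high, 35 wide inside, open towards its own +x, closed by a wall at -x (inner face x -16). Along its foot two inward lips 3 mm thick with a 20 mm slot between; 30 mm clear above them. Origin: middle of the foot, z up. Slides under a knob with the lips on the deck, moving along its +x
- puller_seat (a point): point on the puller's axis at the lips' upper face (3 mm over the foot): the knob's underside centre lies here (within 1 mm) when its skirt touches the back wall and the lips carry it; with the lips still on the deck the seated knob is 1.5 mm higher
- puller_handle (a point): middle of the puller's handle, 65 mm above its foot, axes as the puller's. The handle is an upright black block on the stirrup, 24 (x) x 16 (y) mm, from 40 to 90 mm up; grip it across y (16 mm)
- tray: open steel parts tray 200 (x) x 140 (y) mm, walls 28 mm high and 4 mm thick, floor 4 mm thick, fixed. Origin: centre of its underside
- new_knob: replacement bar knob, 32 mm across and 22 mm high, lying in the tray near its +x end. Origin: centre of its underside
- dish: glass dish 90 mm across, 15 mm high, on the stirrer's plate. Origin: underside centre
- bottle: glass bottle 70 mm across, 145 mm high, blue cap. Origin: underside centre
- bottle2: glass bottle 56 mm across, 115 mm high, blue cap. Origin: underside centre
- beaker: glass beaker 70 mm across, 90 mm high. Origin: underside centre
- tips: pipette tip box 85 x 120 mm, 55 mm high. Origin: underside centre
There are look-alikes about, which are no part of the job. There is more than one size of the puller; the one meant has the size given above.

How it is judged:
On the way, in this order (a step that is already met when the one before it is completed fails the run):
1. the puller is picked up off the bench (height (world z) of puller above 0.03 m), for 0.1 s.
2. flat on the deck, the puller is pushed home under the seated round knob until its back wall bears on the skirt (over 0.3 N) (z of round_knob in the frame of stirrer below 0.076 m and contact force between puller and round_knob above 0.3 N and x of round_knob in the frame of puller below 0.0025 m and horizontal distance between puller_seat and round_knob below 0.005 m and z of round_knob in the frame of puller between 0.0036 and 0.0065 m), for 0.1 s.
3. the knob has been pulled up off its shaft in the puller (z of round_knob in the frame of stirrer above 0.1 m and horizontal distance between puller_seat and round_knob below 0.008 m and z of round_knob in the frame of puller between 0.001 and 0.012 m), for 0.1 s.
At the end, for the whole second after the job is handed in: The puller stands upright (within 7 degrees) and at rest on the floor of the tray, its axis inside the tray's walls, released, and the round knob lies in it (within 8 mm of the puller's axis, 1 to 12 mm above its foot) (x of puller in the frame of tray between -0.085 and 0.085 m and y of puller in the frame of tray between -0.055 and 0.055 m and z of puller in the frame of tray below 0.008 m and angle between puller's own z axis and vertical below 0.12 rad and linear speed of each of puller, round_knob below 0.03 m/s and horizontal distance between puller_seat and round_knob below 0.008 m and z of round_knob in the frame of puller between 0.001 and 0.012 m); the robot touches nothing.
It fails at once if the fingers touch the round knob (contact force between the fingers and round_knob above 1 N).
It fails at once if the puller or the robot presses or knocks the stirrer with more than 20 N (contact force between any of puller, the arm, the fingers and stirrer above 20 N).
It fails at once if the puller loads the round knob with more than 30 N, or pushes it sideways against its shaft with more than 15 N (contact force between puller and round_knob above 30 N or (contact force between puller and round_knob above 15 N and z of round_knob in the frame of puller above 0.0036 m and z of round_knob in the frame of stirrer below 0.076 m)).
It fails at once if the bar knob is lifted or shifted by more than 4 mm (distance of bar_knob from where it was at the start of the episode above 0.004 m).
It fails at once if the new knob leaves the tray or other things on the bench are moved by more than 30 mm (distance of new_knob from where it was at the start of the episode above 0.06 m or distance of any of dish, bottle, bottle2, beaker, tips from where it was at the start of the episode above 0.03 m).
It also fails if it takes over 72 s, if anything falls off the work surface, if the arm or the gripper's body presses on something with over 40 N, if the wrist force passes 120 N, or if a joint passes its speed limit or range.

## Robot

A 6-joint arm with a two-finger parallel gripper is mounted at the origin on the work surface. World frame = base frame: x ahead of the robot, y to its left, z up, the work surface at z = 0. Lengths are in m, angles in rad, forces in N, time in s.
With the tool pointing down it reaches from about 0.3 to 0.875 m from the base axis. Payload 6.4 kg.
Tool frame: the origin (TCP) lies between the finger pads; the fingertips stand 14 mm ahead of it and the grasp point (between the pads) lies 5 mm behind it; z points along the fingers, y is the line along which they close (so a half turn about z gives the same grasp; the last joint's range is limited). The gripper opens to 85 mm and grips with 20 to 120 N. Pads are 22 mm wide; open, the fingers measure 114 mm over their backs; the gripper's body (76 mm by 85 mm) begins 54 mm behind the grasp point. The pads swing forward as they close: fully open they stand 13 mm farther back than shut.
Start: joints at [-1.472, 0.181, 1.607, -0, 1.354, -0.206], TCP at [0.173, -0.549, 0.245] pointing down, gripper open.
Joint ranges: [-2.99, 2.99], [-0.89, 2.07], [0.3, 2.58], [-1.14, 4.28], [0, 2.63], [-3.12, 3.12]. Speed limits (rad/s): [2.57, 2.57, 3.01, 3.14, 3.14, 3.14].

## Interface

Orientations are given as a unit quaternion [x, y, z, w].
In Python, from workcell import r gives the robot as it stands.
- The arm moves only by the tool servo_tool, never from a script. Its argument "deltas" is a list of rows, each a list of 3 entries, a list of its own where there are three numbers: the shift along the tool's x, y, z in mm, then the turn, a rotation vector about the tool's x, y, z in degrees, then the opening, from 0 (shut) to 1 (fully open). A call has 1 to 12 rows; each row is the pose to reach, as a shift and turn from the pose commanded when the call began, along the tool's axes at that moment; what a row does not reach only later rows make up. A row lasts 1/12 s, in which the tool goes at most 41.7 mm and 7.16 degrees, less where a joint would pass 70% of its speed; a pose out of reach is approached as far as the arm can. A call with a gripper value outside its range is refused whole. The fingers move at their own pace and stop on an object; "grip_force" is the grip in N (left out, the last holds). Time passes only in rows, so rows that repeat a pose let the fingers close. It gives the time, the measured TCP pose, the force, the opening and the grip force at its end, in the units of the state.
- r.get_state(): the state, without advancing time (a new reading comes with each control period).
- r.capture(name): name is "scene" or "top" or "wrist"; returns the picture (400x640x3 uint8, blue, green, red); there is no depth.
- r.camera_params(name): a dict with "fx", "fy", "cx", "cy" (pixels), "k1" (the pictures are not rectified: a ray, as slopes to the right and down, at radius r is drawn at 1 + k1 r^2 times it, then the intrinsics apply), "R" (3x3) and "t" (3): a world point X has camera coordinates R X + t; the wrist camera has in their place "tool_from_camera" (4x4, takes a point from camera to tool coordinates, whose origin is the TCP and whose axes are the flange's). Camera axes: x right, y down, z forward; pixel columns grow to the right and rows downward; lengths in m; the calibration is good to about 2 mm. A picture is of the moment at which its call begins: read the wrist's pose just before it. camera_params takes no time and is no camera call.
- r.close_job(): hands the job in; it is judged then, once.
Trained networks look in the newest picture that a camera, given by its name, has taken for a name from the list of things; names that differ only in an ending like _2 or _b are one class to them, and where a whole thing is asked for, a point or a joint stands for the part that bears it (a point fixed in the world has none). Each returns a list of dicts, best first, with "score" (0 to 1); they miss things now and then, are a little off and sometimes report something else, mostly with a low value. They report only what shows in the picture. A call takes as long as a camera call. They do not tell look-alikes from the thing itself.
- r.find_in(name, camera): "rect" ([left, top, width, height] in pixels, round what is visible of it).
- r.outline_of(name, camera): "region" (400x640 bool, what is visible of it) and "rect" ([left, top, width, height] in pixels, round what is visible of it).
The state is a dict: "time_s": time; "q": joint angles; "qvel": joint speeds; "tau": joint torques, N m; "position": TCP position; "tcp_rot": TCP orientation; "force": force on the tool from outside, world axes, zero at the start; "moment": the same for the moment, N m; "gripper_width": opening from 0.0 (shut) to 1.0 (fully open); "grasp_force": force on a finger pad.
Only numpy, scipy, OpenCV 4.12 (cv2) and the standard library are available. Lean on these libraries where they do the work, as an engineer would, in place of code of your own. Each camera call takes 0.05 s, during which the arm holds its last target. There are 200 camera calls.

## Working session

There is one attempt and no reset: what is moved stays moved. The work goes in short steps, Python scripts to look and compute and a tool call to move; the robot and the scene stay as the last step left them, time stands still between calls to the robot, and variables do not carry over. Pictures are saved under pics/ and viewed, at most 10 in all, crops included, and the job is handed in when it is done.

Besides the shell and the picture viewer there is one more tool, called after "Request:" as name(argument=value, ...), one argument or row to a line, values as JSON. servo_tool: Moves the arm, as the interface text tells. Its arguments: {"type":"object","properties":{"deltas":{"type":"array"},"grip_force":{"type":"number"}},"required":["deltas"]}

```bash
mkdir -p pics; cat > h.py <<'E'
import numpy as np, cv2
from workcell import r
from scipy.spatial.transform import Rotation as Ro
def cam(n,st=None):
    p=r.camera_params(n)
    if n=='wrist':
        st=st or r.get_state(); T=np.eye(4); T[:3,:3]=Ro.from_quat(st['tcp_rot']).as_matrix(); T[:3,3]=st['position']
        M=T@np.array(p['tool_from_camera']); R=M[:3,:3].T; t=-R@M[:3,3]
    else: R=np.array(p['R']);t=np.array(p['t'])
    return p,R,t
def ray(c,uv):
    p,R,t=c; x=np.array([(uv[0]-p['cx'])/p['fx'],(uv[1]-p['cy'])/p['fy']]); s=x.copy()
    for _ in range(20): s=x/(1+p['k1']*(s@s))
    return -R.T@t, R.T@np.array([s[0],s[1],1.])
def onz(c,uv,z):
    o,d=ray(c,uv); return o+d*(z-o[2])/d[2]
def proj(c,X):
    p,R,t=c; q=R@np.asarray(X)+t; s=q[:2]/q[2]; s=s*(1+p['k1']*(s@s)); return np.array([p['fx']*s[0]+p['cx'],p['fy']*s[1]+p['cy']])
def tri(obs):
    A=np.zeros((3,3));b=np.zeros(3)
    for c,uv in obs:
        o,d=ray(c,uv); d=d/np.linalg.norm(d); P=np.eye(3)-d[:,None]*d; A+=P;b+=P@o
    return np.linalg.solve(A,b)
E
python3 - <<'E'
from h import *
for n in ['top','scene']:
    cv2.imwrite(f'pics/{n}.png',r.capture(n)); c=cam(n); print(n,'cam at',(-c[1].T@c[2]).round(3),'fx',c[0]['fx'])
    for k in ['stirrer','round_knob','bar_knob','puller','tray','new_knob']:
        print(k,[(np.round(d['rect']).astype(int).tolist(),round(d['score'],2)) for d in r.find_in(k,n)])
print(r.get_state())
E
```

```text
top cam at [ 0.458 -0.047  1.496] fx 407.5146851122635
stirrer [([289, 125, 63, 88], 0.86)]
round_knob [([327, 188, 8, 6], 0.54)]
bar_knob [([301, 186, 8, 6], 0.44)]
puller [([408, 206, 19, 24], 0.79), ([388, 244, 22, 17], 0.69), ([381, 219, 17, 14], 0.45)]
tray []
new_knob [([209, 219, 5, 4], 0.4)]
scene cam at [1.175 0.717 0.891] fx 457.9753385575343
stirrer [([221, 178, 132, 99], 0.97), ([295, 187, 10, 8], 0.47)]
round_knob [([295, 189, 10, 8], 0.58)]
bar_knob [([311, 205, 14, 14], 0.58)]
puller [([254, 122, 21, 38], 0.78), ([193, 130, 40, 27], 0.71), ([280, 141, 18, 30], 0.69), ([296, 124, 17, 37], 0.69)]
tray [([406, 226, 89, 83], 0.65)]
new_knob [([441, 279, 17, 14], 0.49)]
{'time_s': 0.7, 'q': array([-1.47226958e+00,  1.80763652e-01,  1.60695353e+00,  7.20307149e-06,
        1.35379935e+00, -2.06269633e-01]), 'qvel': array([-0.00234112,  0.00133022,  0.00027075, -0.00125565, -0.00059075,
       -0.00076907]), 'tau': array([ 4.23358742e-04, -4.44707429e+01, -3.51624835e+01, -1.51526106e-04,
        4.52478571e-04,  2.07921471e-05]), 'position': array([ 0.17259634, -0.54852654,  0.24533141]), 'tcp_rot': array([9.88409971e-01, 1.51808192e-01, 1.46265083e-06, 3.81940674e-05]), 'force': array([ 0.3504624 ,  1.04178491, -0.62048995]), 'moment': array([-0.01358047,  0.02335652, -0.00171634]), 'grasp_force': 0.0, 'gripper_width': 1.0000258466764498}
```

```bash
python3 - <<'E'
import cv2
a=cv2.imread('pics/top.png')[110:290,180:460]; b=cv2.imread('pics/scene.png')[100:330,170:510]
a=cv2.resize(a,(448,288),interpolation=2);b=cv2.resize(b,(448,303),interpolation=2)
a=cv2.resize(cv2.imread('pics/top.png')[110:290,180:460],(440,283),interpolation=2)
import numpy as np
im=np.zeros((600,800,3),np.uint8); im[:283,:440]=a
s=cv2.resize(cv2.imread('pics/scene.png')[105:305,175:505],(520,315),interpolation=2); im[285:600,:520]=s
cv2.imwrite('pics/a.png',im)
E
```

```text
(no output)
```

View pics/a.png

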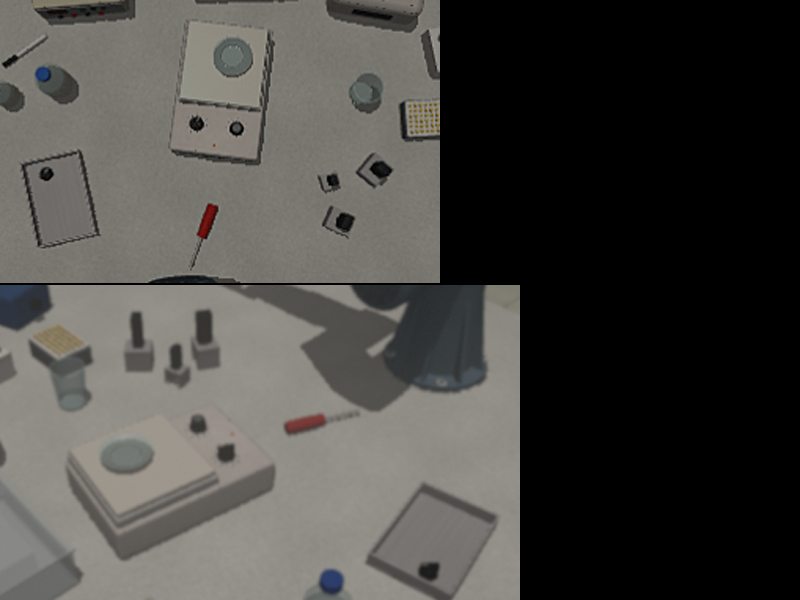

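View pics/top.png

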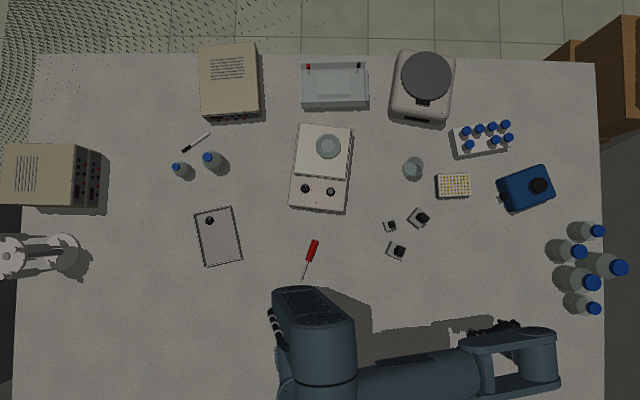

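The top picture shows three pullers: A (390,226) small, B (419,217) and C (396,251) bigger. The round knob is the right one at (331,191), the bar knob is the left one at (305,188), and the tray is at (218,236). I'll work out rough positions and bring the wrist camera over the pullers.

```bash
python3 - <<'E'
from h import *
c=cam('top')
for n,uv,z in [('A',(390,226),.03),('B',(419,217),.06),('C',(396,251),.06),('knobR',(331,191),.09),('knobL',(305,188),.09),('tray',(218,236),.02),('newk',(210,221),.02)]: print(n,onz(c,uv,z).round(3))
o=[onz(c,u,.0) for u in [(194,215),(232,206),(243,258),(206,267)]];print(np.round(o,3))
print(np.round([onz(c,u,.07) for u in [(289,208),(345,213)]],3))
p=r.camera_params('wrist');print(np.round(p['tool_from_camera'],3),p['fx'],p['k1'])
print(Ro.from_quat(r.get_state()['tcp_rot']).as_matrix().round(3))
E
```

```text
A [ 0.474 -0.294  0.03 ]
B [ 0.508 -0.391  0.06 ]
C [ 0.387 -0.311  0.06 ]
knobR [ 0.59  -0.079  0.09 ]
knobL [0.599 0.012 0.09 ]
tray [0.424 0.326 0.02 ]
newk [0.477 0.358 0.02 ]
[[0.498 0.424 0.   ]
 [0.535 0.283 0.   ]
 [0.346 0.236 0.   ]
 [0.309 0.371 0.   ]]
[[ 0.529  0.067  0.07 ]
 [ 0.516 -0.13   0.07 ]]
[[-0.001 -0.949 -0.316  0.082]
 [ 1.    -0.001 -0.     0.   ]
 [ 0.    -0.316  0.949 -0.128]
 [ 0.     0.     0.     1.   ]] 314.45630425318313 -0.04653323204651709
[[ 0.954  0.3    0.   ]
 [ 0.3   -0.954 -0.   ]
 [-0.     0.    -1.   ]]
```

Request:
servo_tool(
  deltas=[
    [[38, -12, -3], [0, 0, 0], 1],
    [[76, -24, -6], [0, 0, 0], 1],
    [[114, -36, -9], [0, 0, 0], 1],
    [[152, -48, -12], [0, 0, 0], 1],
    [[190, -60, -15], [0, 0, 0], 1],
    [[228, -72, -18], [0, 0, 0], 1],
    [[266, -84, -21], [0, 0, 0], 1],
    [[304, -96, -24], [0, 0, 0], 1],
    [[342, -108, -27], [0, 0, 0], 1],
    [[380, -124, -30], [0, 0, 0], 1],
    [[380, -124, -30], [0, 0, 0], 1],
    [[380, -124, -30], [0, 0, 0], 1],
  ],
)

```text
time_s: 1.7
position: [0.4994, -0.3144, 0.2754]
tcp_rot: [0.988, 0.154, 0.0, 0.0]
force: [-0.7, -0.2, 0.4]
gripper_width: 1.0
grasp_force: 0.0
```

```bash
python3 - <<'E'
from h import *
st=r.get_state(); im=r.capture('wrist'); c=cam('wrist',st); np.save('w1.npy',dict(st=st),allow_pickle=True)
print(st['position'],st['time_s'],st['qvel'].round(3))
cv2.imwrite('pics/w1.png',im)
for d in r.find_in('puller','wrist'): print(np.round(d['rect']),d['score'])
E
```

```text
[ 0.49939225 -0.31439065  0.27539454] 1.7 [-0.06  -0.007  0.02  -0.016 -0.    -0.013]
[283. 160.  32.  40.] 0.91
[354. 147.  64.  75.] 0.63
[267. 213.  61.  85.] 0.55
```

View pics/w1.png

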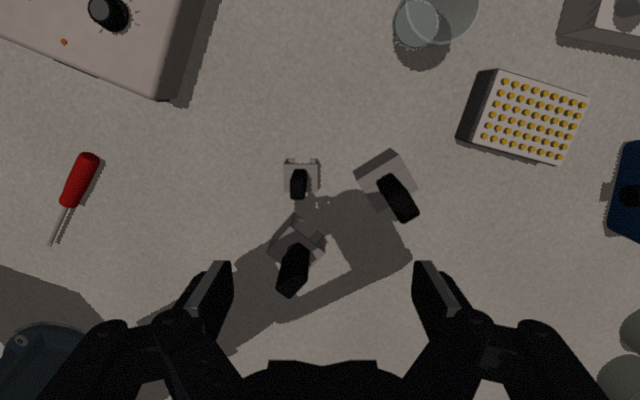

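Three pullers: A (300,178), B (387,185), C (293,262). At about 0.9 px/mm on the stirrup tops, A is about 37 px, or 41 mm wide. B and C are about 55 px, which is too big. I'll confirm with an enlarged crop.

```bash
python3 - <<'E'
from h import *
im=cv2.imread('pics/w1.png'); cr=im[140:305,255:425]; cr=cv2.convertScaleAbs(cr,alpha=1.6,beta=15)
cv2.imwrite('pics/w1c.png',cv2.resize(cr,(618,600),interpolation=cv2.INTER_CUBIC))
st=np.load('w1.npy',allow_pickle=True).item()['st'];c=cam('wrist',st)
for uv in [(283,161),(319,162),(319,196)]: print(onz(c,uv,.04).round(4))
E
```

```text
[ 0.4939 -0.2683  0.04  ]
[ 0.5056 -0.3089  0.04  ]
[ 0.4657 -0.3214  0.04  ]
```

View pics/w1c.png

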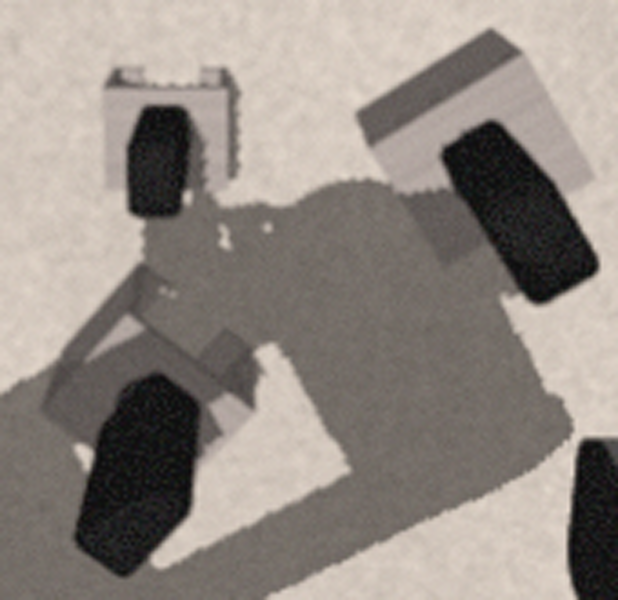

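A at crop (165,140) shows the two lip ends with a slot at its top edge. Its plate is about 39 x 32 mm, so A is the described one, and it opens towards image-up (tool +x). Next I'll compute its pose and hover over it for a closer second view.

```bash
python3 - <<'E'
from h import *
st=np.load('w1.npy',allow_pickle=True).item()['st'];c=cam('wrist',st)
f=lambda x,y:(255+x/3.636,140+y/3.636)
P=[onz(c,f(*q),.038)[:2] for q in [(105,88),(228,88),(236,180),(105,188)]]
print(np.round(P,4)); 
e=P[0]-P[3]; print('yaw',np.degrees(np.arctan2(e[1],e[0])),'yaw y',np.degrees(np.arctan2(*(P[0]-P[1])[::-1]))-90, np.linalg.norm(e),np.linalg.norm(P[0]-P[1]))
R=Ro.from_quat(st['tcp_rot']).as_matrix(); print('tool yaw',np.degrees(np.arctan2(R[1,0],R[0,0])))
m=(P[0]+P[1])/2; u=e/np.linalg.norm(e); ctr=m-u*16; print('centre',ctr, 'tool delta', R.T@(np.r_[ctr,.175]-st['position'])*1000)
E
```

```text
[[ 0.4901 -0.2702]
 [ 0.5022 -0.3083]
 [ 0.4733 -0.3202]
 [ 0.4573 -0.2793]]
yaw 15.519580688944194 yaw y 17.629974748110016 0.034011803897141694 0.04000823376038199
tool yaw 17.7164734118367
centre [-14.92047815  -4.57031861] tool delta [-15983.68817356   -638.31282385     98.35808926]
```

Request:
servo_tool(
  deltas=[
    [[-3, -7, 25], [0, 0, 0], 0.5],
    [[-6, -14, 50], [0, 0, 0], 0.5],
    [[-9, -20, 75], [0, 0, 0], 0.5],
    [[-11, -25, 100], [0, 0, 0], 0.5],
    [[-11, -25, 100], [0, 0, 0], 0.5],
    [[-11, -25, 100], [0, 0, 0], 0.5],
    [[-11, -25, 100], [0, 0, 0], 0.5],
  ],
)

```text
time_s: 2.38
position: [0.4801, -0.2973, 0.1769]
tcp_rot: [0.989, 0.151, 0.001, 0.001]
force: [-0.7, -1.1, 0.4]
gripper_width: 0.499
grasp_force: 0.0
```

```bash
python3 - <<'E'
from h import *
st=r.get_state(); im=r.capture('wrist'); c=cam('wrist',st); np.save('w2.npy',dict(st=st),allow_pickle=True)
for d in r.find_in('puller','wrist'): print(np.round(d['rect']),d['score'])
R=Ro.from_quat(st['tcp_rot']).as_matrix()
im=cv2.convertScaleAbs(im,alpha=1.5,beta=10)
cv2.imwrite('pics/w2.png',cv2.resize(im[60:330,180:500],(711,600),interpolation=cv2.INTER_CUBIC))
E
```

```text
[293. 162.  48.  63.] 0.83
[282. 235.  67. 126.] 0.72
[384. 147. 113. 113.] 0.65
```

View pics/w2.png

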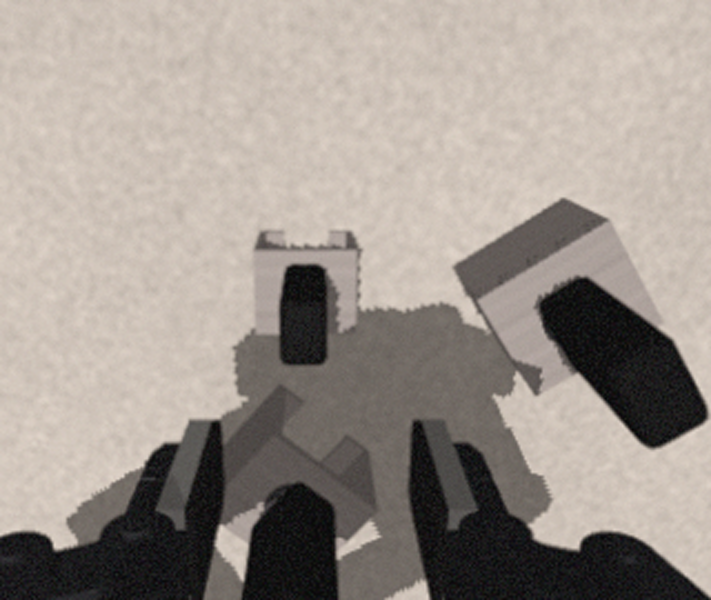

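```bash
python3 - <<'E'
from h import *
c1=cam('wrist',np.load('w1.npy',allow_pickle=True).item()['st']);s2=np.load('w2.npy',allow_pickle=True).item()['st'];c2=cam('wrist',s2)
f1=lambda x,y:(255+x/3.636,140+y/3.636)
f2=lambda x,y:(180+x/2.222,60+y/2.222)
for n,a,b in [('back top handle',(155,215),(304,363)),('front L',(105,88),(254,248)),('front R',(228,88),(357,249))]:
    print(n,tri([(c1,f1(*a)),(c2,f2(*b))]).round(4))
P=[onz(c2,f2(*q),.037)[:2] for q in [(254,248),(357,249),(357,330),(255,334)]]
e=P[0]-P[3]; d=P[0]-P[1];print(np.round(P,4),np.linalg.norm(e),np.linalg.norm(d),np.degrees(np.arctan2(e[1],e[0])),np.degrees(np.arctan2(d[1],d[0]))-90)
t=onz(c2,f2(304,363),.09);print('handle back top',t)
R=Ro.from_quat(s2['tcp_rot']).as_matrix();print('tool yaw',np.degrees(np.arctan2(R[1,0],R[0,0])))
ctr=(P[0]+P[1])/2-.016*R[:2,0]; print(ctr,'from handle',t[:2]+.012*R[:2,0]); print(R.T@(np.r_[ctr,.065]-s2['position'])*1000)
print((R.T@(t-s2['position'])*1000))
# C handle points
for uv in [(306,480),(290,390)]: print('C',R.T@(onz(c2,f2(*uv),.06)-s2['position'])*1000)
E
```

```text
back top handle [ 0.4692 -0.2968  0.085 ]
front L [ 0.4824 -0.2685  0.0046]
front R [ 0.5008 -0.3087  0.0302]
[[ 0.4908 -0.269 ]
 [ 0.5025 -0.3078]
 [ 0.4703 -0.3185]
 [ 0.4563 -0.2792]] 0.03601615065496303 0.04050119313243581 16.40186819845594 16.72782844528362
handle back top [ 0.47128665 -0.29632698  0.09      ]
tool yaw 17.37336812828727
[ 0.48135971 -0.29319375] from handle [ 0.4827392  -0.29274382]
[  2.3487171   -3.78197781 111.91512363]
[-8.17529673 -3.74930071 86.90457336]
C [-71.76303355  -3.81045133 116.84076361]
C [-31.92496679  -9.75404445 116.86878738]
```

Request:
servo_tool(
  deltas=[
    [[3, -4, 25], [0, 0, -0.5], 0.5],
    [[3, -4, 50], [0, 0, -0.5], 0.5],
    [[3, -4, 75], [0, 0, -0.5], 0.5],
    [[3, -4, 95], [0, 0, -0.5], 0.5],
    [[3, -4, 108], [0, 0, -0.5], 0.5],
    [[3, -4, 112], [0, 0, -0.5], 0.5],
    [[3, -4, 112], [0, 0, -0.5], 0.5],
    [[3, -4, 112], [0, 0, -0.5], 0],
    [[3, -4, 112], [0, 0, -0.5], 0],
    [[3, -4, 112], [0, 0, -0.5], 0],
    [[3, -4, 112], [0, 0, -0.5], 0],
    [[3, -4, 112], [0, 0, -0.5], 0],
  ],
  grip_force=80,
)

```text
time_s: 3.48
position: [0.4827, -0.292, 0.0652]
tcp_rot: [0.988, 0.156, 0.001, 0.001]
force: [0.6, -0.2, 6.2]
gripper_width: 0.174
grasp_force: 78.9
```

Request:
servo_tool(
  deltas=[
    [[0, 0, -20], [0, 0, 0], 0],
    [[0, 0, -55], [0, 0, 0], 0],
    [[0, 0, -90], [0, 0, 0], 0],
    [[6, -12, -115], [0, 0, 3], 0],
    [[22, -42, -125], [0, 0, 9], 0],
    [[40, -76, -125], [0, 0, 15], 0],
    [[58, -110, -125], [0, 0, 20], 0],
    [[74, -143, -125], [0, 0, 23], 0],
    [[90, -173, -125], [0, 0, 23], 0],
    [[102, -197, -125], [0, 0, 23], 0],
    [[102, -197, -125], [0, 0, 23], 0],
    [[102, -197, -125], [0, 0, 23], 0],
  ],
)

```text
time_s: 4.48
position: [0.5176, -0.0706, 0.1884]
tcp_rot: [0.999, -0.042, -0.0, 0.0]
force: [0.1, -0.1, -2.4]
gripper_width: 0.178
grasp_force: 78.5
```

Request:
servo_tool(
  deltas=[
    [[0, 0, 0], [0, 0, 0], 0],
    [[0, 0, 0], [0, 0, 0], 0],
  ],
)

```text
time_s: 4.65
position: [0.5177, -0.073, 0.1883]
tcp_rot: [0.999, -0.044, -0.0, 0.0]
force: [-0.3, -0.3, -2.1]
gripper_width: 0.18
grasp_force: 78.5
```

```bash
python3 - <<'E'
from h import *
st=r.get_state(); im=r.capture('wrist'); c=cam('wrist',st); np.save('w3.npy',dict(st=st),allow_pickle=True)
cv2.imwrite('pics/w3raw.png',im)
for k in ['round_knob','bar_knob','stirrer']:
  for d in r.find_in(k,'wrist'): print(k,np.round(d['rect'],1),round(d['score'],2))
im=cv2.convertScaleAbs(im,alpha=1.3,beta=10)
cv2.imwrite('pics/w3.png',cv2.resize(im,(800,500),interpolation=cv2.INTER_CUBIC))
print(st['position'],st['force'])
E
```

```text
round_knob [286.6 206.4  70.4 130.4] 0.7
round_knob [295.4  87.2  45.8  45.7] 0.57
bar_knob [173.2  86.9  44.   39.1] 0.92
stirrer [104.3   0.  293.8 190.7] 0.75
[ 0.51766908 -0.07304045  0.18832831] [-0.3024624  -0.29003064 -2.07560008]
```

View pics/w3.png

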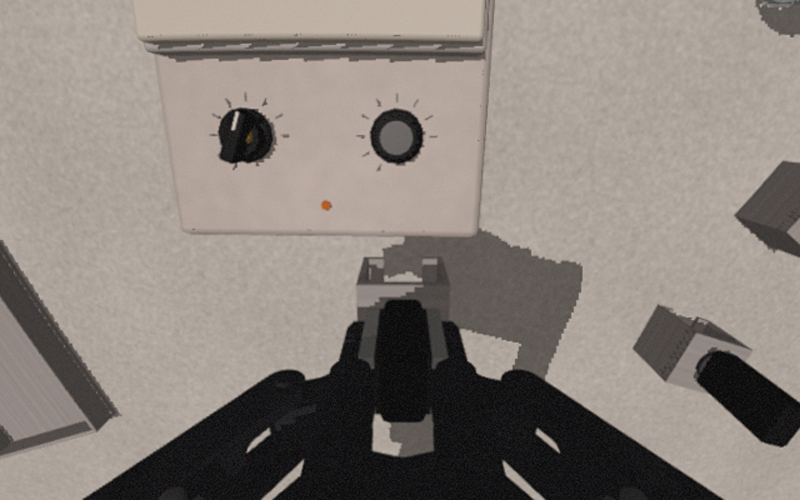

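```bash
python3 - <<'E'
from h import *
st=np.load('w3.npy',allow_pickle=True).item()['st'];c=cam('wrist',st);im=cv2.imread('pics/w3raw.png')
R=Ro.from_quat(st['tcp_rot']).as_matrix();T=lambda X:(R.T@(X-st['position'])*1000).round(1)
g=im.mean(2); sub=(g[80:140,285:350]<90).astype(np.uint8)
n,l,s,ce=cv2.connectedComponentsWithStats(sub); i=1+np.argmax(s[1:,4]); print('dark',s[i],ce[i]+[285,80])
m=(l==i).astype(np.uint8); cs,_=cv2.findContours(m,cv2.RETR_EXTERNAL,2); k=max(cs,key=cv2.contourArea)
(x,y),ax,an=cv2.fitEllipse(k); print('ellipse',x+285,y+80,ax)
print('skirt', T(onz(c,(x+285,y+80),.0775)), onz(c,(x+285,y+80),.0775))
d=onz(c,(317.6,109.6),.0945); print('disc',T(d),d)
b=onz(c,(245/1.25,135/1.25),.08); print('bar',b)
for a,bb,z in [((184,234),(479,234),.069),((150,42),(483,40),.1)]:
    p,q=onz(c,np.array(a)/1.25,z),onz(c,np.array(bb)/1.25,z); print(p.round(4),q.round(4),'yaw',np.degrees(np.arctan2(*(p-q)[:2][::-1]))-90)
print('tool yaw',np.degrees(np.arctan2(R[1,0],R[0,0])))
# puller in hand: lip plate front edges
for n,uv,z in [('plate front L',(358,284),37),('plate front R',(449,284),37),('lip front L',(363,258),3),('lip front R',(444,258),3)]:
    print(n,T(onz(c,np.array(uv)/1.25,st['position'][2]-.065+z/1000)))
E
```

```text
dark [  11    7   44   45 1535] [317.19609121 108.84299674]
ellipse 317.23251724243164 108.83877944946289 (42.13039779663086, 44.73543930053711)
skirt [ 72.6  -3.5 110.8] [ 0.59030093 -0.07601709  0.0775    ]
disc [72.8 -3.  93.8] [ 0.59040906 -0.07653444  0.0945    ]
bar [0.59941272 0.01209844 0.08      ]
[0.5411 0.0708 0.069 ] [ 0.5235 -0.1239  0.069 ] yaw -5.173138964060655
[0.6499 0.0441 0.1   ] [ 0.6338 -0.1239  0.1   ] yaw -5.454939631127104
tool yaw -5.094517251556813
plate front L [ 14.2 -19.2  28. ]
plate front R [14.2 20.1 28. ]
lip front L [ 14.1 -20.3  62. ]
lip front R [14.  21.3 62. ]
```

Request:
servo_tool(
  deltas=[
    [[18, -2, 5], [0, 0, 0], 0],
    [[36, -3.5, 15], [0, 0, 0], 0],
    [[36, -3.5, 30], [0, 0, 0], 0],
    [[36, -3.5, 42], [0, 0, 0], 0],
    [[36, -3.5, 45], [0, 0, 0], 0],
    [[36, -3.5, 45], [0, 0, 0], 0],
    [[36, -3.5, 45], [0, 0, 0], 0],
    [[36, -3.5, 45], [0, 0, 0], 0],
  ],
)

```text
time_s: 5.52
position: [0.5542, -0.072, 0.1441]
tcp_rot: [0.999, -0.044, 0.001, 0.0]
force: [-0.1, -0.1, -1.0]
gripper_width: 0.177
grasp_force: 78.6
```

```bash
cat > m.py <<'E'
from h import *
import sys
st=r.get_state(); im=r.capture('wrist'); c=cam('wrist',st)
cv2.imwrite('pics/'+sys.argv[1]+'raw.png',im)
R=Ro.from_quat(st['tcp_rot']).as_matrix();T=lambda X:(R.T@(X-st['position'])*1000).round(1)
print(st['position'],st['force'].round(2),'tilt',np.degrees(np.arccos(-R[2,2])),'yaw',np.degrees(np.arctan2(R[1,0],R[0,0])))
u,v=proj(c,[.5905,-.0763,.085]); u,v=int(u),int(v); x0=u-60;y0=max(v-60,0)
g=im.mean(2); sub=(g[y0:y0+100,x0:x0+120]<90).astype(np.uint8)
n,l,s,ce=cv2.connectedComponentsWithStats(sub); i=1+np.argmax(s[1:,4])
k=max(cv2.findContours((l==i).astype(np.uint8),cv2.RETR_EXTERNAL,2)[0],key=cv2.contourArea)
(x,y),ax,an=cv2.fitEllipse(k); print('ell',x+x0,y+y0,ax,s[i],'skirt',T(onz(c,(x+x0,y+y0),.0775)),onz(c,(x+x0,y+y0),.0775))
cr=cv2.convertScaleAbs(im[y0:y0+225,u-150:u+150],alpha=1.3,beta=10); print('crop origin',u-150,y0)
cv2.imwrite('pics/'+sys.argv[1]+'.png',cv2.resize(cr,(800,600),interpolation=cv2.INTER_CUBIC))
E
python3 m.py w4
```

```text
[ 0.55422496 -0.072002    0.14412177] [-0.08 -0.06 -1.02] tilt 0.06899559430830267 yaw -5.051451772288328
ell 323.2818717956543 170.61637115478516 (48.492225646972656, 50.499935150146484) [  36   32   51   53 1979] skirt [36.5  0.8 66.7] [ 0.59056052 -0.07603288  0.0775    ]
crop origin 173 113
```

View pics/w4.png

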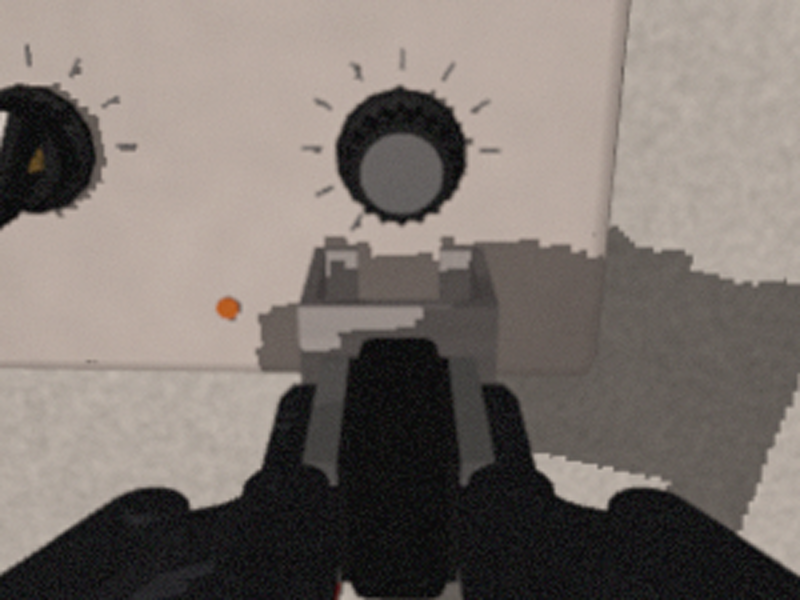

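Request:
servo_tool(
  deltas=[
    [[0, 0.5, 3], [0, 0, 0], 0],
    [[0, 0.5, 6], [0, 0, 0], 0],
    [[0, 0.5, 7.5], [0, 0, 0], 0],
    [[0, 0.5, 8], [0, 0, 0], 0],
    [[0, 0.5, 8.4], [0, 0, 0], 0],
    [[0, 0.5, 8.4], [0, 0, 0], 0],
    [[0, 0.5, 8.4], [0, 0, 0], 0],
  ],
)

```text
time_s: 6.15
position: [0.5539, -0.0722, 0.1352]
tcp_rot: [0.999, -0.044, -0.0, 0.0]
force: [-1.8, 0.9, 3.7]
gripper_width: 0.178
grasp_force: 79.3
```

Request:
servo_tool(
  deltas=[
    [[3, 0, 0], [0, 0, 0], 0],
    [[7, 0, 0], [0, 0, 0], 0],
    [[11, 0, 0], [0, 0, 0], 0],
    [[15, 0, 0], [0, 0, 0], 0],
    [[18, 0, 0], [0, 0, 0], 0],
    [[18, 0, 0], [0, 0, 0], 0],
    [[18, 0, 0], [0, 0, 0], 0],
  ],
)

```text
time_s: 6.73
position: [0.5728, -0.074, 0.1352]
tcp_rot: [0.999, -0.044, 0.001, 0.0]
force: [0.1, 0.4, 2.5]
gripper_width: 0.173
grasp_force: 79.2
```

```bash
python3 m.py w5
```

```text
[ 0.57283441 -0.07403855  0.13516138] [0.06 0.36 2.5 ] tilt 0.11064475036137734 yaw -5.037658833657129
ell 328.36427307128906 281.74432373046875 (125.90713500976562, 195.93862915039062) [   2   30  118   70 4882] skirt [-39.2   4.3  57.6] [ 0.5335623  -0.07489816  0.0775    ]
crop origin 173 147
```

View pics/w5.png

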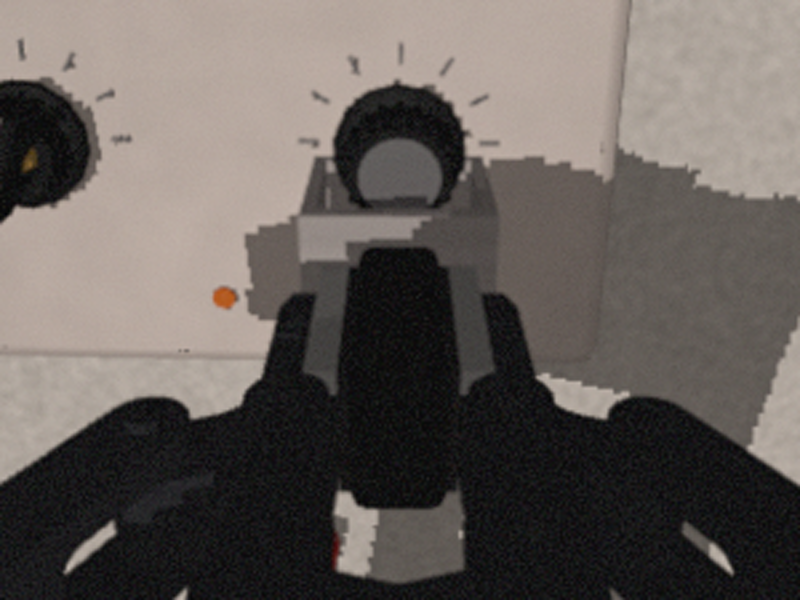

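Request:
servo_tool(
  deltas=[
    [[3, 0, 0], [0, 0, 0], 0],
    [[6, 0, 0], [0, 0, 0], 0],
    [[9, 0, 0], [0, 0, 0], 0],
    [[12, 0, 0], [0, 0, 0], 0],
    [[14, 0, 0], [0, 0, 0], 0],
    [[15.5, 0, 0], [0, 0, 0], 0],
    [[16, 0, 0], [0, 0, 0], 0],
    [[16, 0, 0], [0, 0, 0], 0],
  ],
)

```text
time_s: 7.45
position: [0.5871, -0.0752, 0.1352]
tcp_rot: [0.999, -0.044, -0.001, -0.0]
force: [-5.4, 0.8, 8.6]
gripper_width: 0.178
grasp_force: 79.8
```

Request:
servo_tool(
  deltas=[
    [[0, 0, -0.3], [0, 0, 0], 0],
    [[0, 0, -0.3], [0, 0, 0], 0],
    [[0, 0, -0.3], [0, 0, 0], 0],
  ],
)

```text
time_s: 7.7
position: [0.5874, -0.0752, 0.1352]
tcp_rot: [0.999, -0.044, -0.001, -0.0]
force: [-3.4, 0.5, 4.9]
gripper_width: 0.179
grasp_force: 79.5
```

```bash
python3 - <<'E'
from h import *
print(r.get_state())
st=r.get_state();c=cam('wrist',st); im=r.capture('wrist'); cv2.imwrite('pics/w6raw.png',im)
R=Ro.from_quat(st['tcp_rot']).as_matrix()
print('yaw',np.degrees(np.arctan2(R[1,0],R[0,0])))
k=np.array([.5905,-.0762,.0775]); print(R.T@(k-st['position'])*1000)
u,v=proj(c,k); u,v=int(u),int(v); print(u,v)
cr=cv2.convertScaleAbs(im[v-40:v+65,u-70:u+70],alpha=1.4,beta=10)
cv2.imwrite('pics/w6.png',cv2.resize(cr,(800,600),interpolation=cv2.INTER_CUBIC))
E
```

```text
{'time_s': 7.7, 'q': array([-3.27479199e-01,  3.37316880e-01,  1.65104731e+00, -2.37806392e-04,
        1.15420785e+00,  1.33128097e+00]), 'qvel': array([ 2.76025223e-04, -9.59324130e-05, -2.15512205e-04,  7.74798218e-04,
        2.08546726e-04,  2.10561967e-03]), 'tau': array([ 1.62765593e-01, -4.65094078e+01, -3.17570257e+01,  3.57952416e-01,
       -1.35657482e+00, -4.88524776e-03]), 'position': array([ 0.58737413, -0.07519562,  0.13520263]), 'tcp_rot': array([ 9.99034942e-01, -4.39196185e-02, -5.00554118e-04, -3.26035518e-05]), 'force': array([-3.44035389,  0.52267764,  4.93710341]), 'moment': array([ 0.02268298,  0.85766262, -0.01944709]), 'grasp_force': 79.53279376029968, 'gripper_width': 0.17933863996331853}
yaw -5.034436982040995
[ 3.25982253  0.72742152 57.69937761]
323 224
```

View pics/w6.png

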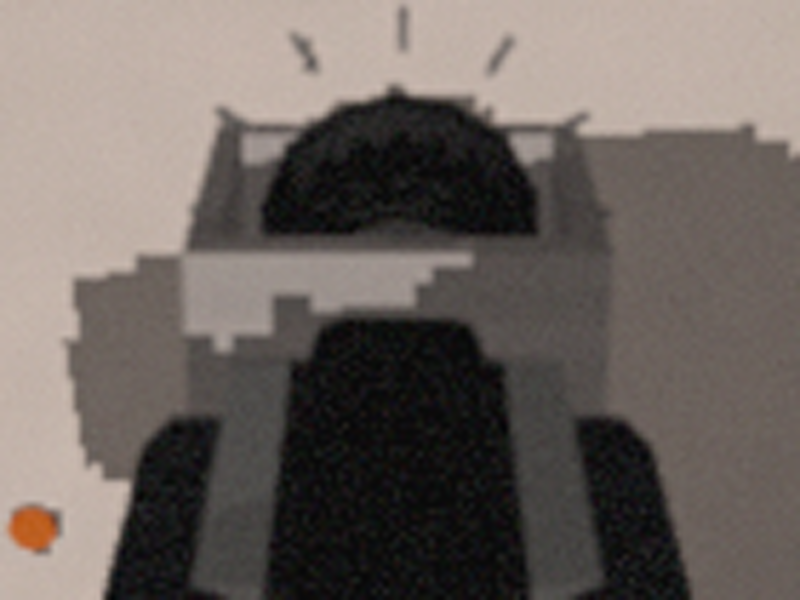

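The puller is centred on the knob. The skirt still sticks out 3–5 mm past the lip fronts, so it isn't home yet. The force is only friction from pressing too hard, so I'll ease off and continue slowly.

Request:
servo_tool(
  deltas=[
    [[0, 0, -0.2], [0, 0, 0], 0],
    [[1, 0.2, -0.2], [0, 0, 0], 0],
    [[2, 0.2, -0.2], [0, 0, 0], 0],
    [[2.5, 0.2, -0.25], [0, 0, 0], 0],
    [[3, 0.2, -0.25], [0, 0, 0], 0],
    [[3, 0.2, -0.25], [0, 0, 0], 0],
  ],
)

```text
time_s: 8.25
position: [0.5909, -0.0757, 0.1352]
tcp_rot: [0.999, -0.044, 0.0, -0.0]
force: [-1.1, -0.2, 1.2]
gripper_width: 0.179
grasp_force: 79.1
```

Request:
servo_tool(
  deltas=[
    [[0.4, 0, 0], [0, 0, 0], 0],
    [[0.8, 0, 0], [0, 0, 0], 0],
    [[1.0, 0, 0], [0, 0, 0], 0],
    [[1.0, 0, 0], [0, 0, 0], 0],
  ],
)

```text
time_s: 8.58
position: [0.5918, -0.0758, 0.1352]
tcp_rot: [0.999, -0.044, 0.0, -0.0]
force: [0.5, -0.5, -1.7]
gripper_width: 0.177
grasp_force: 78.9
```

Request:
servo_tool(
  deltas=[
    [[0.4, 0, 0.1], [0, 0, 0], 0],
    [[0.8, 0, 0.1], [0, 0, 0], 0],
    [[0.8, 0, 0.1], [0, 0, 0], 0],
    [[0.8, 0, 0.1], [0, 0, 0], 0],
  ],
)

```text
time_s: 8.92
position: [0.5926, -0.0758, 0.1353]
tcp_rot: [0.999, -0.044, 0.0, -0.0]
force: [0.2, 0.4, -1.5]
gripper_width: 0.175
grasp_force: 78.8
```

Request:
servo_tool(
  deltas=[
    [[0.4, 0, 0.1], [0, 0, 0], 0],
    [[0.8, 0, 0.1], [0, 0, 0], 0],
    [[0.8, 0, 0.1], [0, 0, 0], 0],
    [[0.8, 0, 0.1], [0, 0, 0], 0],
  ],
)

```text
time_s: 9.25
position: [0.5934, -0.0759, 0.1352]
tcp_rot: [0.999, -0.044, 0.0, -0.0]
force: [-0.1, -0.2, -1.5]
gripper_width: 0.176
grasp_force: 78.8
```

Request:
servo_tool(
  deltas=[
    [[0.4, 0, 0.1], [0, 0, 0], 0],
    [[0.8, 0, 0.1], [0, 0, 0], 0],
    [[0.8, 0, 0.1], [0, 0, 0], 0],
    [[0.8, 0, 0.1], [0, 0, 0], 0],
  ],
)

```text
time_s: 9.58
position: [0.594, -0.076, 0.1352]
tcp_rot: [0.999, -0.044, -0.0, -0.0]
force: [-1.3, 1.3, 0.1]
gripper_width: 0.173
grasp_force: 78.9
```

Request:
servo_tool(
  deltas=[
    [[0.3, 0, -0.1], [0, 0, 0], 0],
    [[0.5, 0, -0.1], [0, 0, 0], 0],
    [[0.5, 0, -0.1], [0, 0, 0], 0],
    [[0.5, 0, -0.1], [0, 0, 0], 0],
  ],
)

```text
time_s: 9.92
position: [0.5943, -0.076, 0.1352]
tcp_rot: [0.999, -0.044, -0.0, -0.0]
force: [-4.5, 0.7, 1.5]
gripper_width: 0.177
grasp_force: 78.9
```

```bash
python3 - <<'E'
from h import *
st=r.get_state();c=cam('wrist',st); im=r.capture('wrist'); cv2.imwrite('pics/w7raw.png',im)
print(st['position'],st['force'],st['moment'])
k=np.array([.5905,-.0762,.0775])
u,v=proj(c,k); u,v=int(u),int(v)
cr=cv2.convertScaleAbs(im[v-40:v+65,u-70:u+70],alpha=1.4,beta=10)
cv2.imwrite('pics/w7.png',cv2.resize(cr,(800,600),interpolation=cv2.INTER_CUBIC))
E
```

```text
[ 0.59425047 -0.07596993  0.13519983] [-4.45328108  0.65954544  1.5068525 ] [-0.03020231  0.80642928  0.00445883]
```

View pics/w7.png

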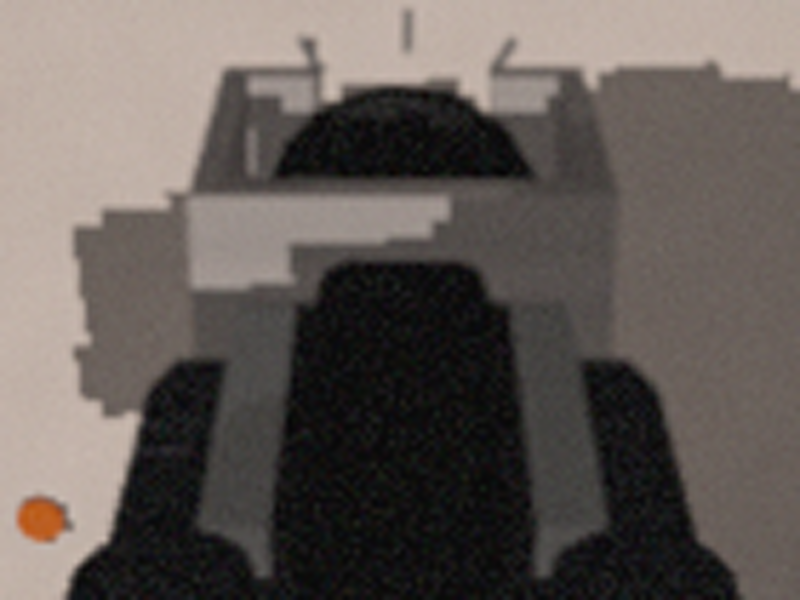

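The knob's far edge is now behind the lip fronts, and the x force of −4.5 N is more than friction explains. The puller is home and bearing on the knob, so I'll hold briefly and then pull up gently.

Request:
servo_tool(
  deltas=[
    [[0.1, 0, 0], [0, 0, 0], 0],
    [[0.1, 0, 0], [0, 0, 0], 0],
    [[0, 0, -0.5], [0, 0, 0], 0],
    [[0, 0, -1.0], [0, 0, 0], 0],
    [[0, 0, -1.5], [0, 0, 0], 0],
    [[0, 0, -2.0], [0, 0, 0], 0],
    [[0, 0, -2.3], [0, 0, 0], 0],
    [[0, 0, -2.6], [0, 0, 0], 0],
  ],
)

```text
time_s: 10.63
position: [0.5943, -0.0759, 0.1372]
tcp_rot: [0.999, -0.044, -0.0, -0.0]
force: [-2.1, -0.0, -7.5]
gripper_width: 0.177
grasp_force: 78.2
```

Request:
servo_tool(
  deltas=[
    [[0, 0, -0.4], [0, 0, 0], 0],
    [[0, 0, -0.8], [0, 0, 0], 0],
    [[0, 0, -1.2], [0, 0, 0], 0],
    [[0, 0, -1.6], [0, 0, 0], 0],
    [[0, 0, -1.6], [0, 0, 0], 0],
  ],
)

```text
time_s: 11.05
position: [0.5936, -0.0758, 0.1385]
tcp_rot: [0.999, -0.044, -0.001, -0.0]
force: [-4.4, 0.1, -12.0]
gripper_width: 0.176
grasp_force: 78.1
```

Request:
servo_tool(
  deltas=[
    [[0, 0, -0.4], [0, 0, 0], 0],
    [[0, 0, -0.8], [0, 0, 0], 0],
    [[0, 0, -1.2], [0, 0, 0], 0],
    [[0, 0, -1.6], [0, 0, 0], 0],
    [[0, 0, -1.6], [0, 0, 0], 0],
  ],
)

```text
time_s: 11.47
position: [0.5943, -0.076, 0.1419]
tcp_rot: [0.999, -0.044, -0.0, 0.0]
force: [-7.4, 0.5, -4.3]
gripper_width: 0.173
grasp_force: 78.9
```

Request:
servo_tool(
  deltas=[
    [[-0.4, 0, -1], [0, 0, 0], 0],
    [[-0.4, 0, -3], [0, 0, 0], 0],
    [[-0.4, 0, -5], [0, 0, 0], 0],
    [[-0.4, 0, -8], [0, 0, 0], 0],
    [[-0.4, 0, -11], [0, 0, 0], 0],
    [[-0.4, 0, -14], [0, 0, 0], 0],
    [[-0.4, 0, -18], [0, 0, 0], 0],
    [[-0.4, 0, -22], [0, 0, 0], 0],
    [[-0.4, 0, -27], [0, 0, 0], 0],
    [[-0.4, 0, -32], [0, 0, 0], 0],
    [[-0.4, 0, -36], [0, 0, 0], 0],
    [[-0.4, 0, -36], [0, 0, 0], 0],
  ],
)

```text
time_s: 12.47
position: [0.5951, -0.0763, 0.1785]
tcp_rot: [0.999, -0.044, 0.001, 0.0]
force: [0.1, -0.4, -1.2]
gripper_width: 0.174
grasp_force: 79.4
```

```bash
python3 - <<'E'
from h import *
st=r.get_state();c=cam('wrist',st); im=r.capture('wrist'); cv2.imwrite('pics/w8raw.png',im)
R=Ro.from_quat(st['tcp_rot']).as_matrix();T=lambda X:(R.T@(X-st['position'])*1000).round(1)
for k in ['round_knob','shaft_b','puller']:
  for d in r.find_in(k,'wrist'): print(k,np.round(d['rect'],1),round(d['score'],2))
# expected skirt front point & shaft foot in image
P=lambda p: proj(c,st['position']+R@(np.array(p)/1000)).round(1)
print('lip front L/R',P([14.2,-17,62]),P([14.2,17,62]),'skirt front if home',P([14.2,0.5,57]),'old seat',proj(c,[.5905,-.0762,.0775]).round(1))
g=im.mean(2); a=P([14.2,0.5,57]).astype(int); print(a); print(g[a[1]-16:a[1]+14:2,a[0]-24:a[0]+25:3].astype(int))
tr=cam('top'); print('tray',[ (np.round(d['rect']),d['score']) for n in ['scene'] for d in (r.capture(n),r.find_in('tray',n))[1]])
E
```

```text
round_knob [302.3 211.   41.9  18.2] 0.6
shaft_b [102.5   4.2 306.8 272.1] 0.73
puller [502.2 307.4 118.9  92.6] 0.83
puller [578.8 202.7  59.6  80.7] 0.82
puller [282.3 205.3  77.5 134.8] 0.62
puller [197.1   0.5 151.   50.8] 0.31
lip front L/R [295.6 206.2] [348.5 206.2] skirt front if home [322.8 208.8] old seat [322.5 212.4]
[322 208]
[[121 120 120 121 120 120 122 122 121 121 120 120 121 119 119 118 119]
 [108 122 121  98  64  65  66 119 121 120 120 109 100 120 120 110  99]
 [ 63 112 121  62  61  63  61  65 120 122 100  66  60 109  98  84  41]
 [119 113 120  67  63  62  62  99  68  65  62  62  62  65  60  54  59]
 [120 120 121  64  61  63  60 100  64  62  61  62  62  63  62  64  61]
 [120 120 121  65  61  62  61  56  51  59  61  64  62  62  60  61  62]
 [121 121 120  65  66  64  58  48  49  49  58  64  61  63  61  63  61]
 [ 62  65  66  65  63  61  50  35  36  47  48  63  63  60  59  61  62]
 [ 96  97  97  78  65  62  37  10  10  12  26  51  64  72  95  96  94]
 [ 94  97  94  75  47  22  11  19  18  15  19   6  42  70  95  97  96]
 [ 47  52  98  66   8  18  15  18  13  18  20  16   7  43  51  50  50]
 [ 45  47  80  20  15   2  15  15  11  17  10   7   6   0  31  48  48]
 [ 44  49  29   0   5   4   8   0   3   7  13   0   8   5   4  47  47]
 [ 44  43   1   2   0   6   6   6   0   4   9   4   4   5   7  32  48]
 [ 48  35   9   9   2   1   7   4   5   2   3   8   1   0   0   6  47]]
tray [(array([407., 227.,  84.,  84.]), 0.6)]
```

The knob shows as a dark arc inside the puller at about (323,219), just behind the lip fronts, so it came off with the puller. I'll raise it a little more and carry it smoothly to the free −x half of the tray.

Request:
servo_tool(
  deltas=[
    [[0, 0, -3], [0, 0, 0], 0],
    [[0, 0, -10], [0, 0, 0], 0],
    [[0, 0, -20], [0, 0, 0], 0],
    [[0, 0, -32], [0, 0, 0], 0],
    [[-2, -3, -43], [0, 0, 0], 0],
    [[-8, -12, -50], [0, 0, 0], 0],
    [[-17, -27, -50], [0, 0, 0], 0],
    [[-28, -44, -50], [0, 0, 0], 0],
    [[-39, -61, -50], [0, 0, 0], 0],
    [[-50, -78, -50], [0, 0, 0], 0],
    [[-61, -95, -50], [0, 0, 0], 0],
    [[-72, -112, -50], [0, 0, 0], 0],
  ],
)

```text
time_s: 13.77
position: [0.5305, 0.0442, 0.2268]
tcp_rot: [0.999, -0.044, -0.0, -0.0]
force: [0.7, 0.2, -2.5]
gripper_width: 0.179
grasp_force: 79.6
```

Request:
servo_tool(
  deltas=[
    [[-11, -17, 0], [0, 0, 0], 0],
    [[-22, -34, 0], [0, 0, 0], 0],
    [[-33, -51, 0], [0, 0, 0], 0],
    [[-44, -68, 0], [0, 0, 0], 0],
    [[-55, -85, 0], [0, 0, 0], 0],
    [[-66, -102, 0], [0, 0, 0], 0],
    [[-77, -119, 0], [0, 0, 0], 0],
    [[-88, -136, 0], [0, 0, 0], 0],
    [[-98, -153, 0], [0, 0, 0], 0],
    [[-107, -168, 0], [0, 0, 0], 0],
    [[-115, -180, 0], [0, 0, 0], 0],
    [[-120, -188, 0], [0, 0, 0], 0],
  ],
)

```text
time_s: 14.77
position: [0.4269, 0.2416, 0.2268]
tcp_rot: [0.999, -0.043, -0.0, -0.0]
force: [0.2, -0.7, -2.0]
gripper_width: 0.176
grasp_force: 79.6
```

Request:
servo_tool(
  deltas=[
    [[-2, -3, 0], [0, 0, 0], 0],
    [[-3, -5, 0], [0, 0, 0], 0],
    [[-3, -5, 0], [0, 0, 0], 0],
  ],
)

```text
time_s: 15.02
position: [0.4264, 0.2451, 0.227]
tcp_rot: [0.999, -0.044, 0.0, 0.0]
force: [-0.3, 0.3, -1.8]
gripper_width: 0.178
grasp_force: 79.5
```

```bash
python3 - <<'E'
from h import *
st=r.get_state();c=cam('wrist',st); im=r.capture('wrist'); cv2.imwrite('pics/w9raw.png',im)
print(st['position'],st['force'])
for k in ['round_knob','new_knob','tray','puller']:
  for d in r.find_in(k,'wrist')[:3]:
    q=d['rect'];m=(q[0]+q[2]/2,q[1]+q[3]/2); print(k,np.round(q,1),round(d['score'],2),onz(c,m,.015).round(3))
ct=cam('top'); it=r.capture('top')
for d in r.find_in('tray','top')+r.find_in('new_knob','top'): print(np.round(d['rect']),d['score'])
# tray corners from top camera, dark outline pixel estimates, at wall top
P=[onz(ct,u,.028) for u in [(194,215),(232,206),(243,258),(206,267)]]; print(np.round(P,3), np.mean(P,0))
# predicted tray footprint check in the wrist picture: bright floor region
print([proj(c,p).round() for p in P])
g=cv2.convertScaleAbs(im,alpha=1.3)
E
```

```text
[0.4264387  0.24514335 0.22702852] [-0.29540717  0.34052034 -1.79171881]
round_knob [300.2 208.2  47.5  20.5] 0.94 [0.372 0.248 0.015]
round_knob [480.9   0.  157.6  61.4] 0.74 [ 0.553 -0.005  0.015]
new_knob [192.3 114.7  34.6  34.4] 0.55 [0.482 0.361 0.015]
tray [146.8  71.1 177.  207.4] 0.69 [0.433 0.342 0.015]
puller [286.4 202.9  72.3 135.9] 0.73 [0.303 0.256 0.015]
[191. 205.  51.  63.] 0.86
[[0.497 0.415 0.028]
 [0.533 0.277 0.028]
 [0.348 0.23  0.028]
 [0.312 0.363 0.028]] [0.42261226 0.32140671 0.028     ]
[array([152., 124.]), array([280.,  72.]), array([341., 241.]), array([233., 277.])]
```

Request:
servo_tool(
  deltas=[
    [[-3, -5, 0], [0, 0, 0], 0],
    [[-9, -16, 0], [0, 0, 0], 0],
    [[-17, -31, 2], [0, 0, 0], 0],
    [[-26, -46, 8], [0, 0, 0], 0],
    [[-33, -58, 20], [0, 0, 0], 0],
    [[-36, -64, 36], [0, 0, 0], 0],
    [[-37, -66, 56], [0, 0, 0], 0],
    [[-37, -66, 76], [0, 0, 0], 0],
    [[-37, -66, 96], [0, 0, 0], 0],
    [[-37, -66, 114], [0, 0, 0], 0],
    [[-37, -66, 128], [0, 0, 0], 0],
    [[-37, -66, 138], [0, 0, 0], 0],
  ],
)

```text
time_s: 16.42
position: [0.3948, 0.3139, 0.0875]
tcp_rot: [0.999, -0.044, -0.001, 0.0]
force: [0.1, -0.1, -0.9]
gripper_width: 0.173
grasp_force: 79.5
```

Request:
servo_tool(
  deltas=[
    [[0, 0, 5], [0, 0, 0], 0],
    [[0, 0, 9], [0, 0, 0], 0],
    [[0, 0, 12], [0, 0, 0], 0],
    [[0, 0, 14], [0, 0, 0], 0],
    [[0, 0, 14], [0, 0, 0], 0],
    [[0, 0, 14], [0, 0, 0], 0],
  ],
)

```text
time_s: 16.92
position: [0.3961, 0.3141, 0.0755]
tcp_rot: [0.999, -0.044, 0.0, -0.0]
force: [0.7, -0.1, -1.7]
gripper_width: 0.179
grasp_force: 79.5
```

6.3 mm to go until the floor.

Request:
servo_tool(
  deltas=[
    [[0, 0, 2], [0, 0, 0], 0],
    [[0, 0, 4], [0, 0, 0], 0],
    [[0, 0, 5], [0, 0, 0], 0],
    [[0, 0, 5.7], [0, 0, 0], 0],
    [[0, 0, 6.3], [0, 0, 0], 0],
    [[0, 0, 6.5], [0, 0, 0], 0],
    [[0, 0, 6.5], [0, 0, 0], 0],
  ],
)

```text
time_s: 17.5
position: [0.3958, 0.314, 0.0692]
tcp_rot: [0.999, -0.044, -0.0, 0.0]
force: [-2.8, -1.8, 5.1]
gripper_width: 0.176
grasp_force: 80.7
```

On the floor as predicted. I'll ease off, open partly and retreat straight up.

Request:
servo_tool(
  deltas=[
    [[0, 0, -0.3], [0, 0, 0], 0],
    [[0, 0, -0.3], [0, 0, 0], 0.25],
    [[0, 0, -0.3], [0, 0, 0], 0.4],
    [[0, 0, -0.3], [0, 0, 0], 0.5],
    [[0, 0, -0.3], [0, 0, 0], 0.5],
    [[0, 0, -0.3], [0, 0, 0], 0.5],
    [[0, 0, -8], [0, 0, 0], 0.5],
    [[0, 0, -25], [0, 0, 0], 0.5],
    [[0, 0, -50], [0, 0, 0], 0.5],
    [[0, 0, -80], [0, 0, 0], 0.5],
    [[0, 0, -110], [0, 0, 0], 0.5],
    [[0, 0, -110], [0, 0, 0], 0.5],
  ],
)

```text
time_s: 18.5
position: [0.3991, 0.3157, 0.1854]
tcp_rot: [0.999, -0.044, 0.005, -0.003]
force: [0.2, 1.3, 0.5]
gripper_width: 0.499
grasp_force: 0.0
```

Request:
servo_tool(
  deltas=[
    [[0, 0, -10], [0, 0, 0], 0.5],
    [[0, 0, -10], [0, 0, 0], 0.5],
    [[0, 0, -10], [0, 0, 0], 0.5],
  ],
)

```text
time_s: 18.75
position: [0.3955, 0.3139, 0.1885]
tcp_rot: [0.999, -0.044, -0.0, 0.0]
force: [-0.5, -1.2, -0.3]
gripper_width: 0.497
grasp_force: 0.0
```

```bash
python3 - <<'E'
from h import *
st=r.get_state();c=cam('wrist',st); im=r.capture('wrist'); cv2.imwrite('pics/w10raw.png',im)
print(st['position'],st['force'])
for k in ['round_knob','new_knob','puller']:
  for d in r.find_in(k,'wrist')[:3]:
    q=d['rect'];m=(q[0]+q[2]/2,q[1]+q[3]/2); print(k,np.round(q,1),round(d['score'],2),onz(c,m,.017).round(3))
X=np.array([.3958-.0018*.996,.314,0.]);ux=np.array([.996,-.088,0]);uy=np.array([.088,.996,0])
for n,a,b,z in [('plateFL',16,20.5,41),('plateFR',16,-20.5,41),('foot FL',16,20.5,4),('foot FR',16,-20.5,4),('skirt front',16,0,10),('handletop back',-12,0,94),('handletop front',12,0,94)]: print(n,proj(c,X+ux*a/1e3+uy*b/1e3+[0,0,z/1e3]).round(1))
E
```

```text
[0.39551513 0.31386591 0.18845227] [-0.50544575 -1.23646197 -0.29474935]
new_knob [242.7  79.9  36.1  34.9] 0.93 [0.481 0.362 0.017]
new_knob [581.2   2.6  58.8   3.8] 0.75 [0.536 0.047 0.017]
puller [297.7 163.   46.7  62. ] 0.86 [0.384 0.316 0.017]
puller [312.2 168.7  22.    6.7] 0.36 [0.406 0.312 0.017]
plateFL [299.3 174.1]
plateFR [344.9 174.1]
foot FL [301.9 165.4]
foot FR [342.4 165.4]
skirt front [322.1 166.6]
handletop back [322.1 226. ]
handletop front [322.1 196.3]
```

```bash
python3 - <<'E'
from h import *
g=cv2.imread('pics/w10raw.png').mean(2); a=g[162:178,300:346:3].astype(int); print(a)
E
```

```text
[[104 102 100 103 100 106 102 102 101 100 102 100 103 101 101 100]
 [104 103 101 103 100 105 102 101 104 101 102 100 102 101 100  99]
 [104 103 100 102 100 105 101 103 103  99 102 101 103 102 101 100]
 [104  92  90  90  83 104 102 100 101  99 102  89  91  89  94  99]
 [102  68  89  89  64 104 103  84  93  84  98  81  83  76  78  99]
 [101  49  99 100  77 101  82  44  61  41 100  92  91  79  64  99]
 [ 99  44 101  92  82  83  24  24  23  16  78  99 100  85  58 100]
 [ 88  47 100  80  72  34  14  21  19  15  33  94  99  84  49  82]
 [ 84  45  84  66  51  11   9  19  21  16   8  72  82  69  48  52]
 [ 77  45  68  52  24   5  12  13  12  10  13  21  51  46  46  47]
 [ 74  42  68  48   9  11   3   3  10   5   3   7  49  44  40  48]
 [ 65  41  53  50  27  29  29  28  29  24  22  24  49  48  41  50]
 [ 74  70  70  71  69  71  69  68  70  67  69  71  71  71  64  54]
 [ 95  92  93  94  94  96  94  95  95  94  95  95  95  94  89  61]
 [100 100 102 101 102 101 102 104 103 100 101 102 100 100 102  67]
 [100 101 100 100 100  99 100 100  99 101 101 101 102  99 102  66]]
```

The knob's dark arc is still inside, about 1 px behind the lip fronts, so it is home and the puller stands upright.

```bash
python3 -c "
from workcell import r
print(r.close_job())"
```

```text
the job is handed in; nothing more can be done
None
```

I pulled the round knob off its shaft and left the puller standing upright in the tray with the knob still in it, then handed the job in at about 19 s; no verdict came back.

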